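# Clamp a culture dish and set the thumbscrew a quarter turn off its seat

### The arm

A 6-joint arm with a two-finger parallel gripper is mounted at the origin on a cart in front of the work surface, level with it; the furniture and walls round the work are solid. World frame = base frame: x ahead of the robot, y to its left, z up, the work surface at z = 0. Lengths are in m, angles in rad, forces in N, time in s.
With the tool pointing down it reaches from about 0.35 to 0.85 m from the base axis. Payload 8.1 kg.
Tool frame: the origin (TCP) lies at the centre of the arm's flange, where the gripper is bolted on; the fingertips stand 186 mm ahead of it and the grasp point (between the pads) lies 167 mm ahead of it (robot.nose_length is the distance from the TCP to the fingertips, in m); z points along the fingers, x is the direction in which the jaws open and shut, and the axes are right-handed (so a half turn about z gives the same grasp; the last joint's range is limited). The gripper opens to 93 mm and grips with 3 to 60 N. Pads are 15 mm wide; open, the fingers measure 128 mm over their backs; the gripper's body (75 mm by 188 mm) begins 65 mm behind the grasp point.
Start: joints at [1.167, 0.13, 1.488, -0, 1.523, -0.085], TCP at [0.188, 0.57, 0.405] pointing down, gripper open.
Joint ranges: [-2.96, 2.96], [-0.89, 2.26], [0.02, 2.5], [-1.34, 4.48], [0, 2.73], [-2.66, 2.66]. Speed limits (rad/s): [2.39, 2.39, 2.79, 3.14, 3.14, 3.14].

### API

Orientations are given as a rotation vector (axis times angle).
In Python, from plant import robot gives the robot as it stands.
- The arm moves only by the tool arm_command, never from a script. Its argument "motion" is a list of rows, each an object with "slide": the shift along the tool's x, y, z each as a share of 0.4 m, from -1 to 1, a list of three; "turn": the turn, a rotation vector about the tool's x, y, z each as a share of 0.5 rad, from -1 to 1, a list of three. A call has exactly 5 rows; each row shifts and turns the commanded pose from where the row before left it, along the tool's axes as they then stand; what a row does not reach is not made up. A row lasts 1/12 s, in which the tool goes at most 41.7 mm and 7.16 degrees, less where a joint would pass 70% of its speed; a pose out of reach is approached as far as the arm can. A call with a number of a shift or a turn outside -1 to 1 is refused whole. A call with a gripper value outside its range is refused whole. "gripper" is the opening in per cent of the stroke, from 0 (shut) to 100 (fully open), set as the call begins (left out, the last holds). The fingers move at their own pace and stop on an object; "grip_force" is the grip in N (left out, the last holds). Time passes only in rows, so rows that do not move let the fingers close, or fill a call up. It gives the time, the measured TCP pose, the force and the opening at its end, in the units of the state.
- robot.read_state(): the state, without advancing time (a new reading comes with each control period).
- robot.read_camera(name): name is "side" or "top" or "wrist"; returns a dict with "pixels" (400x640x3 uint8, blue, green, red), "intrinsics" (3x3 intrinsics, pixels), "T" (4x4, takes a point from camera to world coordinates). Camera axes: x right, y down, z forward; pixel columns grow to the right and rows downward; lengths in m; the calibration is good to about 2 mm. The wrist camera is an equidistant fisheye: a pixel r from the principal point sees the ray r / f radians off the axis. A picture is of the moment at which its call begins. There is no depth.
- robot.close_job(): hands the job in, once; it reports no verdict.
The state is a dict: "t": time; "q": joint angles; "dq": joint speeds; "joint_torque": joint torques, N m; "tool_pos": TCP position; "orientation": TCP orientation; "force": force on the tool from outside, world axes, zero at the start; "wrist_torque": the same for the moment, N m; "opening": finger opening in m.
Only numpy, scipy, OpenCV 4.12 (cv2) and the standard library are available. Lean on these libraries where they do the work, as an engineer would, in place of code of your own. Each camera call takes 0.05 s, during which the arm holds its last target.

### The job

Slide the culture dish along the channel of the dish clamp, under the bridge, until it is right up against the end stop. Then turn the thumbscrew on the bridge clockwise until it seats, and back it off a quarter turn. Finish while still gripping the thumbscrew at that setting (do not let go), and leave the beaker, the stack of dishes and the tape roll where they stand.

Things in the scene. Friction and masses are not known exactly. Their poses are not given: they have to be found in the camera images.
- dish_clamp: Fixed dish clamp, aluminium and steel. Origin: centre of underside; x runs along the channel from open mouth to end stop, z up. Base 220 x 92 x 8 mm. Two rails along x, inner faces y = +-31.5 mm, tops 15 mm above the bench. End stop: face at x = +89.5 mm, 20 mm high. Bridge across the channel at x = 48 to 72 mm, 92 mm long, underside 30 and top 40 mm above the bench.
- dish_home (a point): Point on the channel floor (8 mm above the bench) under the thumbscrew's axis, at x = +60 mm of the clamp: the dish's centre is here when the dish is against the end stop. Axes as the clamp's.
- channel_mouth (a point): Point on the channel floor at x = -95 mm, y = 0 of the clamp, near the open end from which the dish is pushed.
- dish: The single low culture dish standing in the clamp's channel: round, beige, 58 mm across, 15 mm high, about 30 g; origin at the centre of its underside. Starts in the open part of the channel, 80 to 120 mm short of home, and slides freely (2.5 mm play each side). Home, its near edge stands 17 mm in front of the bridge, so it can be pushed all the way from behind.
- thumbscrew (a joint): Turn of the thumbscrew on the bridge, rad: 0 = seated (hard stop), grows as it is unscrewed, anticlockwise from above; at most 3.0. A quarter turn off the seat is 1.57. Starts 0.9 to 2.4 off. Friction about 0.06 N m; it stays where it is left and keeps its height (only the pad under the bridge moves, 6 mm a turn).
- wing_grip (a point): Centre of the thumbscrew's upright steel wing, on the screw's vertical axis, 61.5 mm above the bench. The wing is a bar 44 mm long, 10 mm thick, 24 mm high (49.5 to 73.5 mm above the bench), pinched across its 10 mm. The point turns with it, x along the bar: seated, the bar lies along the clamp's x; a quarter turn off, along the clamp's y. Below it a boss of radius 8 mm.
- beaker: Bystander: small empty clear beaker, 55 mm across, 71 mm high, beyond the clamp's left rear corner; origin at the centre of its underside.
- dish_stack: Bystander: stack of three small culture dishes, 60 mm across, 45 mm high, behind the clamp's end stop; origin at the centre of its underside.
- tape_roll: Bystander: roll of tape lying flat, 98 mm across, 25 mm high, on the bench between the clamp and the tray; origin at the centre of its underside.
Things that resemble listed ones, but are neither listed nor needed, are in the scene too. Leave any red look-alike of the dish_clamp alone.

How it is judged:
On the way, in this order (a step that is already met when the one before it is completed fails the run):
1. the dish is under the bridge, against the end stop (horizontal distance between dish and dish_home below 0.006 m), for 0.2 s.
2. with the dish still there, the thumbscrew is turned down to its seat (value of joint thumbscrew below 0.08 rad and horizontal distance between dish and dish_home below 0.006 m), for 0.1 s.
At the end, for the whole second after the job is handed in: The thumbscrew, after it has been seated, stands a quarter turn off its seat (1.57 rad, within 0.3 rad), at rest, with the fingers gripping it by more than 2 N; the dish lies flat, its centre within 6 mm of its home against the end stop (value of joint thumbscrew between 1.27 and 1.87 rad and velocity of joint thumbscrew between -0.05 and 0.05 rad/s and contact force between the fingers and thumbscrew above 2 N and horizontal distance between dish and dish_home below 0.006 m and angle between dish's own z axis and vertical below 0.1 rad); the arm keeps its last pose, push and grip.
It fails at once if the beaker is moved by more than 20 mm (distance of beaker from where it was at the start of the episode above 0.02 m).
It fails at once if the stack of dishes is moved by more than 20 mm (distance of dish_stack from where it was at the start of the episode above 0.02 m).
It fails at once if the tape roll is moved by more than 20 mm (distance of tape_roll from where it was at the start of the episode above 0.02 m).
It fails at once if the dish is tipped (angle between dish's own z axis and vertical above 0.4 rad).
It also fails if it takes over 72 s, if anything falls off the work surface, if the arm or the gripper's body presses on something with over 40 N, if the wrist force passes 120 N, or if a joint passes its speed limit or range.

## Working session

There is one attempt and no reset: what is moved stays moved. The work goes in short steps, Python scripts to look and compute and a tool call to move; the robot and the scene stay as the last step left them, time stands still between calls to the robot, and variables do not carry over. Pictures are saved under pics/ and viewed, and the job is handed in when it is done.

Besides the shell and the picture viewer there is one more tool, called in YAML: its name, and indented under it one key for each argument. arm_command: Moves the arm, as the interface text tells. Shift numbers are shares of 0.4 m and turn numbers shares of 0.5 rad, none past 1 either way. Its arguments: {"type":"object","properties":{"motion":{"type":"array","items":{"type":"object","properties":{"slide":{"type":"array","items":{"type":"number"}},"turn":{"type":"array","items":{"type":"number"}}}}},"gripper":{"type":"number"},"grip_force":{"type":"number"}},"required":["motion"]}

```bash
ls; mkdir -p pics; cat > h.py <<'E'
import numpy as np, cv2
from plant import robot
def shot(n,f):
    c=robot.read_camera(n); cv2.imwrite('pics/'+f+'.png',c['pixels']); np.savez('pics/'+f+'.npz',K=c['intrinsics'],T=c['T'],p=c['pixels']); return c
def ray(d,u,v):
    K,T=d['K'],d['T']; r=np.linalg.inv(K)@[u,v,1]; return T[:3,3],T[:3,:3]@r
def onz(d,u,v,z):
    o,r=ray(d,u,v); return o+r*(z-o[2])/r[2]
def proj(d,P):
    K,T=d['K'],d['T']; c=T[:3,:3].T@(np.array(P)-T[:3,3]); p=K@c; return p[:2]/p[2]
E
python3 - <<'E'
from h import *
for n in ('top','side','wrist'):
    c=shot(n,n+'0'); print(n,c['intrinsics'].tolist(),np.round(c['T'],3).tolist())
print(robot.read_state())
E
```

```text
pics
top [[437.7200195153504, 0.0, 315.5422688218615], [0.0, 437.7200195153504, 195.3926170367989], [0.0, 0.0, 1.0]] [[0.012, -0.998, 0.066, 0.501], [-1.0, -0.013, -0.004, 0.29], [0.005, -0.066, -0.998, 1.054], [0.0, 0.0, 0.0, 1.0]]
side [[393.1530757817246, 0.0, 320.578589712066], [0.0, 393.1530757817246, 196.93678769917463], [0.0, 0.0, 1.0]] [[0.926, -0.183, 0.331, 0.256], [-0.378, -0.406, 0.832, -0.479], [-0.018, -0.896, -0.445, 0.498], [0.0, 0.0, 0.0, 1.0]]
wrist [[309.70691628693146, 0.0, 318.53407766905326], [0.0, 309.70691628693146, 198.13827849573906], [0.0, 0.0, 1.0]] [[0.313, 0.921, 0.231, 0.124], [0.95, -0.303, -0.078, 0.59], [-0.002, 0.244, -0.97, 0.384], [0.0, 0.0, 0.0, 1.0]]
{'t': 0.15, 'q': array([ 1.16657710e+00,  1.31001607e-01,  1.48902861e+00, -3.31837929e-05,
        1.52300922e+00, -8.53879220e-02]), 'dq': array([-0.00114701, -0.00253433, -0.00418894, -0.00154433,  0.00181938,
        0.00056672]), 'joint_torque': array([ 5.75709819e-04, -5.60480475e+01, -4.92332125e+01,  7.68702594e-02,
        3.06124671e-02, -3.26397708e-05]), 'tool_pos': array([0.18798271, 0.56960643, 0.4039202 ]), 'orientation': array([ 2.54528018e+00,  1.84018837e+00, -1.92126704e-03]), 'force': array([ 0.8729559 , -0.22848795,  0.12264243]), 'wrist_torque': array([ 0.00667886, -0.00678028, -0.01276302]), 'opening': 0.09299938995964326}
```

View pics/top0.png

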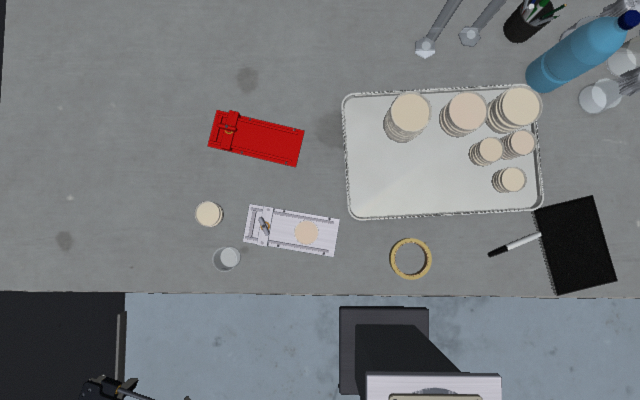

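View pics/side0.png

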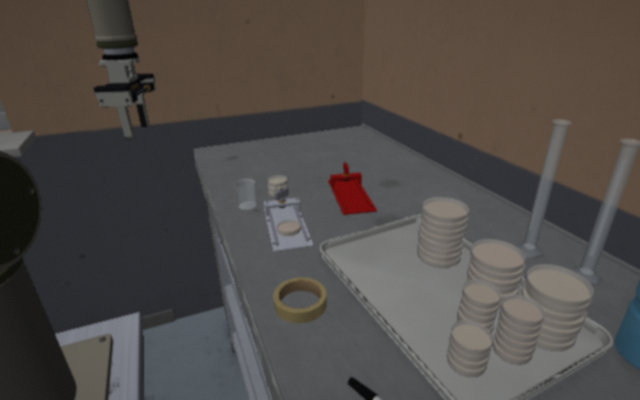

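```bash
python3 - <<'E'
from h import *
p=cv2.imread('pics/top0.png')
cv2.imwrite('pics/crop0.png',cv2.resize(p[185:285,185:345],None,fx=5,fy=5,interpolation=cv2.INTER_CUBIC))
E
```

```text
(no output)
```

View pics/crop0.png

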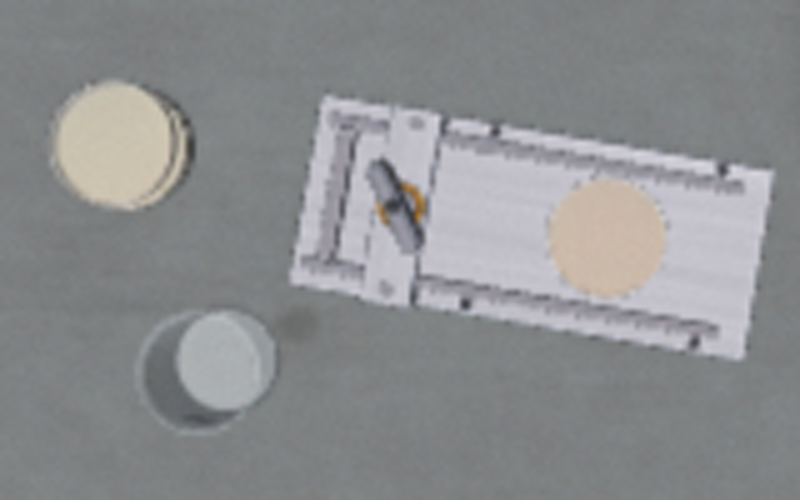

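View pics/wrist0.png

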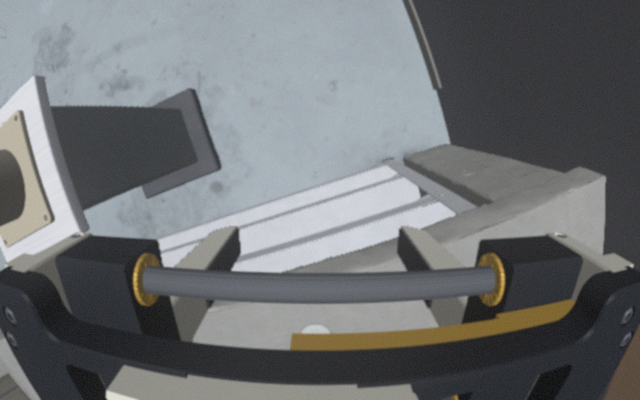

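```bash
python3 - <<'E'
from h import *
d=np.load('pics/top0.npz')
P=d['p']; hsv=cv2.cvtColor(P,cv2.COLOR_BGR2HSV)
sub=np.zeros(P.shape[:2],np.uint8); sub[195:265,238:345]=1
# white-ish/violet bright
g=P.min(2)
m=((P[...,0]>170)|(( P[...,2]>190)))&(sub>0)
m=cv2.morphologyEx(m.astype(np.uint8),cv2.MORPH_CLOSE,np.ones((5,5)))
cs,_=cv2.findContours(m,0,2); c=max(cs,key=cv2.contourArea)
r=cv2.minAreaRect(c); b=cv2.boxPoints(r); print('rect px',r)
W=np.array([onz(d,*q,0.008) for q in b]); print(W.round(4)); 
print([round(float(np.linalg.norm(W[i]-W[i-1])),4) for i in range(4)])
# hand corners
H=[(322,97),(292,283),(745,358),(775,172)]
W2=np.array([onz(d,184.6+x/5,184.6+y/5,0.008) for x,y in H]); print(W2.round(4)); 
print([round(float(np.linalg.norm(W2[i]-W2[i-1])),4) for i in range(4)])
# dish
md=((P[...,2].astype(int)-P[...,0]>20)&(sub>0)).astype(np.uint8); md[:,:285]=0
cs,_=cv2.findContours(md,0,2); c=max(cs,key=cv2.contourArea); (u,v),rr=cv2.minEnclosingCircle(c); M=cv2.moments(md,True); print('dish',u,v,rr,M['m10']/M['m00'],M['m01']/M['m00'])
D=onz(d,M['m10']/M['m00'],M['m01']/M['m00'],0.015+.008);print(D)
for q in (H,):
    ex=(W2[0]+W2[1]-W2[2]-W2[3])/2; ex/=np.linalg.norm(ex)
    C=W2.mean(0); ey=np.cross([0,0,1],ex); yaw=np.arctan2(ex[1],ex[0]); print('C',C,'yaw',yaw)
    print('dish in clamp',(D-C)@ex,(D-C)@ey)
    home=C+ex*.06
    for z in (.04,.0735): print(z,(proj(d,[home[0],home[1],z])-184.6)*5)
    print('home',home)
    # wing bar
    a=onz(d,184.6+380/5,184.6+160/5,.0735);bb=onz(d,184.6+414/5,184.6+250/5,.0735)
    w=bb-a; print('wing',a,bb,np.linalg.norm(w),(a+bb)/2, 'ang rel clamp',np.degrees(np.arctan2(w[1],w[0])-yaw)%180)
for n,u,v,z in(('stack',184.6+113/5,184.6+145/5,.045),('beaker',184.6+228/5,184.6+360/5,.0)): print(n,onz(d,u,v,z))
E
```

```text
rect px ((290.8648681640625, 230.31082153320312), (91.57023620605469, 39.12696075439453), 9.462321281433105)
[[0.4567 0.4578 0.008 ]
 [0.5487 0.4446 0.008 ]
 [0.5154 0.2284 0.008 ]
 [0.4238 0.2428 0.008 ]]
[0.2175, 0.0929, 0.2187, 0.0928]
[[0.5474 0.4443 0.008 ]
 [0.4588 0.4566 0.008 ]
 [0.426  0.241  0.008 ]
 [0.5143 0.2275 0.008 ]]
[0.2194, 0.0895, 0.2181, 0.0894]
dish 305.8833312988281 232.06666564941406 11.30724048614502 305.8712871287129 232.1509900990099
[0.4823489 0.307297  0.023    ]
C [0.4866509  0.34234931 0.008     ] yaw 1.4195569153934229
dish in clamp -0.03530034160830442 -0.0010282126340697049
0.04 [401.7992657  206.92216309]
0.0735 [393.54273208 207.22610974]
home [0.49569071 0.40166442 0.008     ]
wing [0.51667896 0.40814159 0.0735    ] [0.47677575 0.39216237 0.0735    ] 0.042983733396422384 [0.49672736 0.40015198 0.0735    ] ang rel clamp 120.48898165073604
stack [0.52249412 0.53446418 0.045     ]
beaker [0.42152158 0.48756689 0.        ]
```

The top view shows two clamps: a red one at (256,138), the look-alike, and the aluminium one at (290,230). The aluminium one fits because it has the beige dish in its channel at (306,232), the dark wing at (264,226), the beaker behind and left at (230,257), and the stack at (208,214). The enlarged crop confirms this, and the sizes agree: 219 x 89 mm base, 43 mm wing, dish about 95 mm short of home, screw about 2.1 rad off.

I'll turn first, with the jaws shut and set across the channel.

arm_command:
  motion:
    - {"slide":[0,0,0],"turn":[0,0,0.23]}
    - {"slide":[0,0,0],"turn":[0,0,0.23]}
    - {"slide":[0,0,0],"turn":[0,0,0.23]}
    - {"slide":[0,0,0],"turn":[0,0,0.23]}
    - {"slide":[0,0,0],"turn":[0,0,0.23]}
  gripper: 0
  grip_force: 20

```text
t: 0.57
tool_pos: [0.188, 0.5697, 0.4043]
orientation: [2.966, 1.035, -0.001]
force: [-0.6, -0.7, 0.7]
opening: 0.064
```

arm_command:
  motion:
    - {"slide":[0,0,0],"turn":[0,0,0.23]}
    - {"slide":[0,0,0],"turn":[0,0,0.23]}
    - {"slide":[0,0,0],"turn":[0,0,0.23]}
    - {"slide":[0,0,0],"turn":[0,0,0.23]}
    - {"slide":[0,0,0],"turn":[0,0,0.23]}

```text
t: 0.98
tool_pos: [0.188, 0.5697, 0.4043]
orientation: [3.137, 0.151, -0.001]
force: [-0.7, 0.2, -0.1]
opening: 0.0309
```

arm_command:
  motion:
    - {"slide":[0,0,0],"turn":[0,0,0.23]}
    - {"slide":[0,0,0],"turn":[0,0,0.23]}
    - {"slide":[0,0,0],"turn":[0,0,0.046]}
    - {"slide":[0,0,0],"turn":[0,0,0]}
    - {"slide":[0,0,0],"turn":[0,0,0]}

```text
t: 1.4
tool_pos: [0.188, 0.5697, 0.4045]
orientation: [3.133, -0.231, -0.0]
force: [0.2, 0.0, 0.2]
opening: 0.0012
```

```bash
cat >> h.py <<'E'
from scipy.spatial.transform import Rotation as Ro
C=np.array([.48665,.34235,0]); yaw=1.41956
ex=np.array([np.cos(yaw),np.sin(yaw),0]); ey=np.array([-ex[1],ex[0],0])
def st():
    s=robot.read_state(); R=Ro.from_rotvec(s['orientation']).as_matrix()
    p=s['tool_pos']; g=p-C
    print('t',s['t'],'pos',p.round(4),'xang',np.degrees(np.arctan2(R[1,0],R[0,0])).round(2),'tool z',R[:,2].round(4),'F',s['force'].round(2),'T',s['wrist_torque'].round(3),'op',round(s['opening'],4),'q',s['q'].round(2))
    tip=p+R[:,2]*.186; print('tip clamp',((tip-C)@ex).round(4),((tip-C)@ey).round(4),tip[2].round(4))
    return s,R
def togo(tip):  # tip target in clamp coords + z
    s,R=st(); t=C+ex*tip[0]+ey*tip[1]; t[2]=tip[2]
    d=t-(s['tool_pos']+R[:,2]*.186)
    print('shares tool', (R.T@d/.4).round(4), 'rows',np.linalg.norm(d)/.0417)
E
python3 - <<'E'
from h import *
togo([-.092,-.0005,.2])
E
```

```text
t 1.4 pos [0.188  0.5697 0.4045] xang -8.45 tool z [-2.e-04 -4.e-04 -1.e+00] F [0.17 0.   0.25] T [-0.082  0.111  0.03 ] op 0.0012 q [1.17 0.13 1.49 0.   1.52 1.31]
tip clamp 0.1797 0.3295 0.2185
shares tool [0.8225 0.6823 0.0463] rows 10.260915212846685
```

arm_command:
  motion:
    - {"slide":[0.055,0.0455,0.003]}
    - {"slide":[0.055,0.0455,0.003]}
    - {"slide":[0.055,0.0455,0.003]}
    - {"slide":[0.055,0.0455,0.003]}
    - {"slide":[0.055,0.0455,0.003]}

```text
invalid input at $.motion[0]: expected keys slide, turn
```

arm_command:
  motion:
    - {"slide":[0.055,0.0455,0.003]}
    - {"slide":[0.055,0.0455,0.003]}
    - {"slide":[0.055,0.0455,0.003]}
    - {"slide":[0.055,0.0455,0.003]}
    - {"slide":[0.055,0.0455,0.003]}

```text
invalid input at $.motion[0]: expected keys slide, turn
```

arm_command:
  motion:
    - {"slide":[0.055,0.0455,0.003]}
    - {"slide":[0.055,0.0455,0.003]}
    - {"slide":[0.055,0.0455,0.003]}
    - {"slide":[0.055,0.0455,0.003]}
    - {"slide":[0,0,0]}

```text
invalid input at $.motion[0]: expected keys slide, turn
```

```bash
python3 - <<'E'
from h import *
shot('wrist','w1');shot('top','top1')
togo([-.092,-.0005,.03])
E
```

```text
t 1.5 pos [0.188  0.5698 0.4046] xang -8.5 tool z [-1.e-04 -2.e-04 -1.e+00] F [ 0.31 -0.29 -0.24] T [-0.089  0.003  0.023] op 0.0004 q [1.17 0.13 1.49 0.   1.52 1.32]
tip clamp 0.1798 0.3295 0.2186
shares tool [0.8231 0.6817 0.4716] rows 11.205633075259996
```

View pics/w1.png

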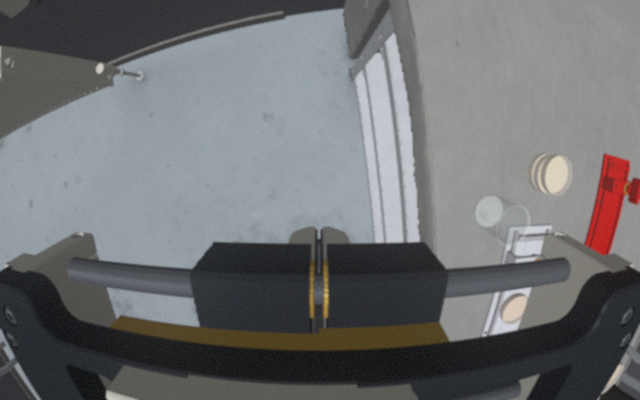

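View pics/top1.png

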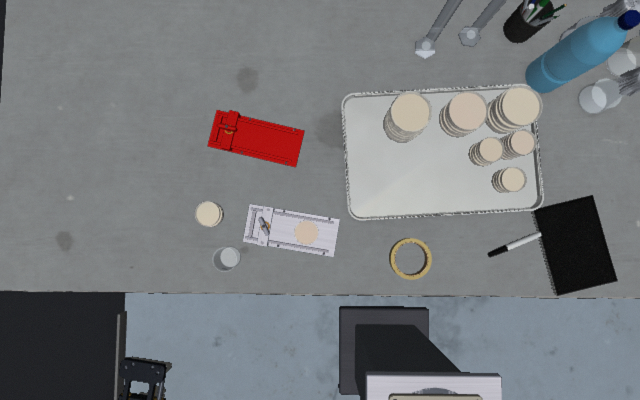

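The moves were refused because each row needs both keys. The top picture shows the clamp unchanged at (290,230). The wrist picture shows the jaws shut near (318,290), and the clamp at right around (515,280). I'll repeat the moves with both keys.

arm_command:
  motion:
    - {"slide":[0.055,0.0455,0.003],"turn":[0,0,0]}
    - {"slide":[0.055,0.0455,0.003],"turn":[0,0,0]}
    - {"slide":[0.055,0.0455,0.003],"turn":[0,0,0]}
    - {"slide":[0.055,0.0455,0.003],"turn":[0,0,0]}
    - {"slide":[0.055,0.0455,0.003],"turn":[0,0,0]}

```text
t: 1.92
tool_pos: [0.2837, 0.4623, 0.3987]
orientation: [-3.133, 0.233, -0.0]
force: [0.3, -0.3, -1.0]
opening: 0.0006
```

arm_command:
  motion:
    - {"slide":[0.055,0.0455,0.003],"turn":[0,0,0]}
    - {"slide":[0.055,0.0455,0.003],"turn":[0,0,0]}
    - {"slide":[0.055,0.0455,0.003],"turn":[0,0,0]}
    - {"slide":[0.055,0.0455,0.003],"turn":[0,0,0]}
    - {"slide":[0.055,0.0455,0.003],"turn":[0,0,0]}

```text
t: 2.33
tool_pos: [0.3789, 0.3556, 0.3929]
orientation: [-3.133, 0.234, -0.0]
force: [0.6, 0.1, 0.4]
opening: 0.0004
```

arm_command:
  motion:
    - {"slide":[0.055,0.0455,0.003],"turn":[0,0,0]}
    - {"slide":[0.055,0.0455,0.003],"turn":[0,0,0]}
    - {"slide":[0.055,0.0455,0.003],"turn":[0,0,0]}
    - {"slide":[0.055,0.0455,0.003],"turn":[0,0,0]}
    - {"slide":[0.055,0.0455,0.003],"turn":[0,0,0]}

```text
t: 2.75
tool_pos: [0.474, 0.2491, 0.3869]
orientation: [-3.133, 0.234, -0.001]
force: [0.0, 0.2, 0.6]
opening: 0.0005
```

```bash
python3 - <<'E'
from h import *
shot('wrist','w2');shot('side','s2')
togo([-.092,-.0005,.03])
E
```

```text
t 2.85 pos [0.4752 0.2475 0.3866] xang -8.77 tool z [ 7.0e-04 -1.1e-03 -1.0e+00] F [-0.07 -0.33 -0.01] T [-0.01   0.094 -0.054] op 0.0004 q [ 0.38 -0.03  1.69 -0.    1.48  0.54]
tip clamp -0.0957 -0.0031 0.2006
shares tool [-0.007  -0.0097  0.4264] rows 4.09155275905047
```

View pics/w2.png

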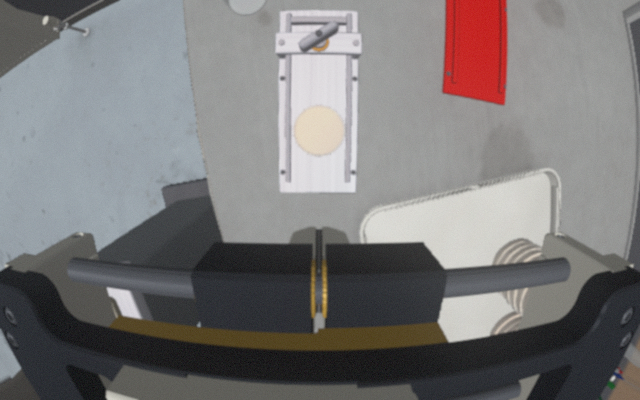

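View pics/s2.png

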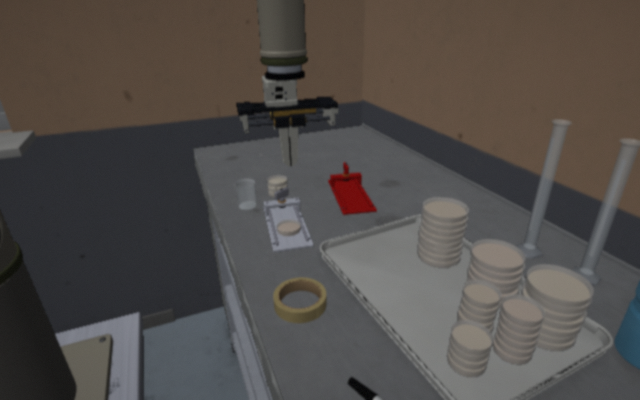

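The wrist view shows the channel straight ahead of the fingers (column 318), the dish at (319,130) and the wing centre near (320,36). I'll cross-check the positions from this view.

```bash
cat >> h.py <<'E'
def fonz(d,u,v,z):
    K,T=d['K'],d['T']; a=(np.array([u,v])-K[:2,2])/K[0,0]; r=np.hypot(*a); 
    dr=np.array([*(a/r*np.sin(r)),np.cos(r)]) if r>0 else np.array([0,0,1.])
    o=T[:3,3]; w=T[:3,:3]@dr; return o+w*(z-o[2])/w[2]
def cl(P): return np.array([(P-C)@ex,(P-C)@ey]).round(4)
E
python3 - <<'E'
from h import *
d=np.load('pics/w2.npz')
P=d['p']
for n,u,v,z in (('wing',320,36,.0735),('wing ends',301,47,.0735),('we',339,25,.0735),('dish',319,130.5,.023),('mouth L',279,191.5,.008),('mouth R',356.5,192.5,.008),('bridgeL',276,44,.04),('bridgeR',362,44,.04),('far L',280,11.5,.008),('far R',355.5,10.5,.008)):
    print(n,cl(fonz(d,u,v,z)))
cv2.imwrite('pics/w2c.png',cv2.resize(P[0:200,240:400],None,fx=3,fy=3,interpolation=cv2.INTER_CUBIC))
E
```

```text
wing [ 0.056  -0.0023]
wing ends [0.0449 0.0155]
we [ 0.0676 -0.0202]
dish [-0.0371 -0.0016]
mouth L [-0.1097  0.046 ]
mouth R [-0.1106 -0.0466]
bridgeL [0.0573 0.0438]
bridgeR [ 0.0576 -0.0465]
far L [0.107  0.0443]
far R [ 0.1084 -0.0438]
```

View pics/w2c.png

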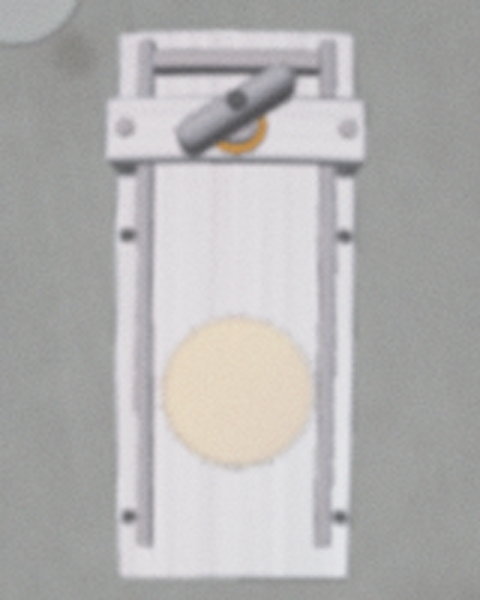

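The two views agree within about 3 mm. The wing is a shade right of the centreline. Descending behind the dish.

arm_command:
  motion:
    - {"slide":[-0.005,0,0.09],"turn":[0,0,0]}
    - {"slide":[0,0,0.09],"turn":[0,0,0]}
    - {"slide":[0,0,0.09],"turn":[0,0,0]}
    - {"slide":[0,0,0.09],"turn":[0,0,0]}
    - {"slide":[0,0,0.06],"turn":[0,0,0]}

```text
t: 3.27
tool_pos: [0.4695, 0.2505, 0.2152]
orientation: [3.131, -0.234, -0.005]
force: [-0.2, -1.1, -0.1]
opening: 0.0004
```

arm_command:
  motion:
    - {"slide":[0,0,0.02],"turn":[0,0,0]}
    - {"slide":[0,0,0.02],"turn":[0,0,0]}
    - {"slide":[0,0,0],"turn":[0,0,0]}
    - {"slide":[0,0,0],"turn":[0,0,0]}
    - {"slide":[0,0,0],"turn":[0,0,0]}

```text
t: 3.68
tool_pos: [0.4723, 0.2511, 0.2049]
orientation: [-3.131, 0.236, -0.005]
force: [-0.4, 0.8, -0.6]
opening: 0.0004
```

```bash
python3 - <<'E'
from h import *
shot('wrist','w3')
togo([.023,-.001,.0125])
E
```

```text
t 3.7333 pos [0.4723 0.2511 0.2049] xang -8.64 tool z [ 0.0033  0.0014 -1.    ] F [ 0.29  0.13 -1.13] T [-0.092  0.052  0.001] op 0.0004 q [0.39 0.15 1.85 0.   1.14 0.54]
tip clamp -0.0921 -0.0001 0.0189
shares tool [ 0.0023 -0.2877  0.0165] rows 2.764001436620742
```

View pics/w3.png

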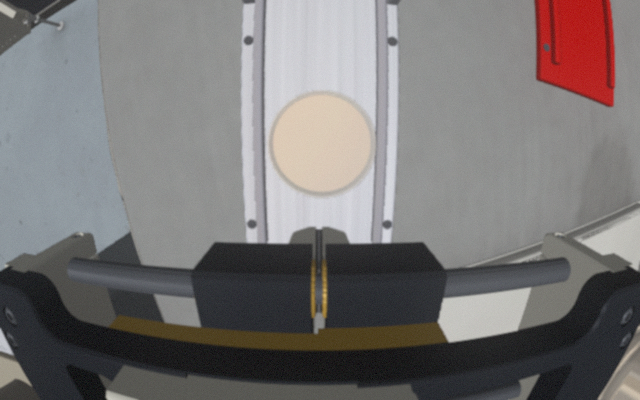

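arm_command:
  motion:
    - {"slide":[0,0,0.006],"turn":[0,0,0]}
    - {"slide":[0,0,0.006],"turn":[0,0,0]}
    - {"slide":[0.0,-0.02,0],"turn":[0,0,0]}
    - {"slide":[0,-0.02,0],"turn":[0,0,0]}
    - {"slide":[0,-0.02,0],"turn":[0,0,0]}

```text
t: 4.15
tool_pos: [0.475, 0.2751, 0.198]
orientation: [-3.132, 0.237, -0.0]
force: [0.7, 0.2, 0.9]
opening: 0.0007
```

arm_command:
  motion:
    - {"slide":[0,-0.02,0],"turn":[0,0,0]}
    - {"slide":[0,-0.02,0],"turn":[0,0,0]}
    - {"slide":[0,-0.02,0],"turn":[0,0,0]}
    - {"slide":[0,-0.02,0],"turn":[0,0,0]}
    - {"slide":[0,-0.02,0],"turn":[0,0,0]}

```text
t: 4.57
tool_pos: [0.481, 0.3148, 0.1979]
orientation: [3.133, -0.237, -0.0]
force: [1.1, -0.4, 1.1]
opening: 0.0006
```

```bash
python3 - <<'E'
from h import *
shot('wrist','w4')
togo([.023,-.001,.0135])
E
```

```text
t 4.6167 pos [0.4811 0.3158 0.1981] xang -8.62 tool z [ 6.e-04  1.e-03 -1.e+00] F [-0.81  0.76  1.41] T [-0.067  0.083  0.015] op 0.0003 q [0.49 0.26 1.74 0.   1.14 0.64]
tip clamp -0.0269 0.0014 0.0121
shares tool [ 0.0062 -0.1247 -0.0033] rows 1.1980814762525418
```

View pics/w4.png

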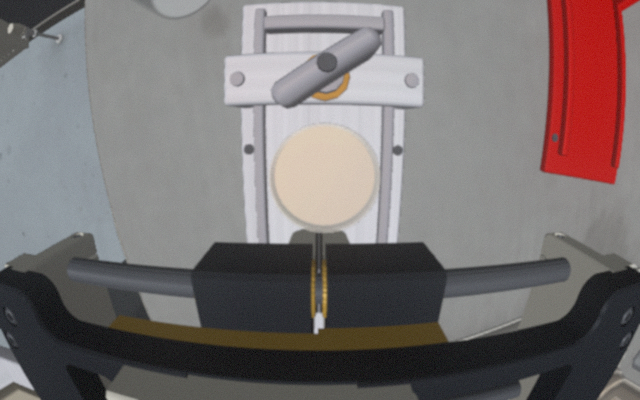

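The dish at (324,175) is moving ahead of the fingertip. I'll continue, with a 2 mm correction to the right.

arm_command:
  motion:
    - {"slide":[0.003,-0.018,0],"turn":[0,0,0]}
    - {"slide":[0.002,-0.018,0],"turn":[0,0,0]}
    - {"slide":[0,-0.018,0],"turn":[0,0,0]}
    - {"slide":[0,-0.018,0],"turn":[0,0,0]}
    - {"slide":[0,-0.018,0],"turn":[0,0,0]}

```text
t: 5.03
tool_pos: [0.4884, 0.3498, 0.198]
orientation: [-3.133, 0.237, -0.0]
force: [-0.5, 0.1, 0.6]
opening: 0.0004
```

arm_command:
  motion:
    - {"slide":[0,-0.006,0],"turn":[0,0,0]}
    - {"slide":[0,-0.006,0],"turn":[0,0,0]}
    - {"slide":[0,-0.006,0],"turn":[0,0,0]}
    - {"slide":[0,-0.004,0],"turn":[0,0,0]}
    - {"slide":[0,-0.003,0],"turn":[0,0,0]}

```text
t: 5.45
tool_pos: [0.4898, 0.359, 0.1979]
orientation: [3.133, -0.237, -0.0]
force: [0.5, -0.9, 0.1]
opening: 0.0007
```

```bash
python3 - <<'E'
from h import *
shot('wrist','w5')
togo([.023,-.001,.0125])
E
```

```text
t 5.5 pos [0.4898 0.3591 0.1979] xang -8.66 tool z [-0.e+00  1.e-04 -1.e+00] F [-0.69 -0.24 -0.25] T [-0.096  0.117 -0.038] op 0.0001 q [0.55 0.34 1.64 0.   1.16 0.7 ]
tip clamp 0.0171 -0.0005 0.0119
shares tool [ 0.0012 -0.0148 -0.0014] rows 0.14296648779685794
```

View pics/w5.png

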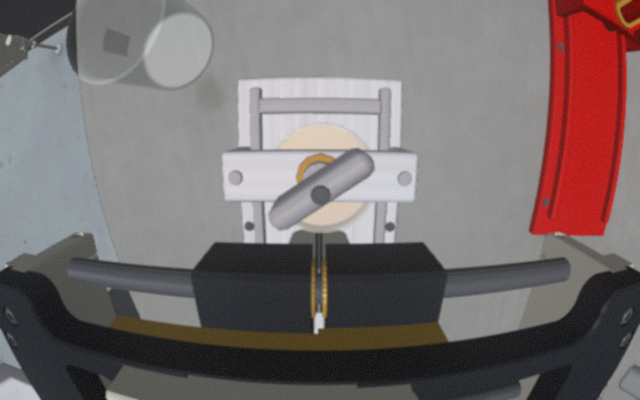

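arm_command:
  motion:
    - {"slide":[0,-0.003,0],"turn":[0,0,0]}
    - {"slide":[0,-0.003,0],"turn":[0,0,0]}
    - {"slide":[0,-0.003,0],"turn":[0,0,0]}
    - {"slide":[0,-0.003,0],"turn":[0,0,0]}
    - {"slide":[0,0,0],"turn":[0,0,0]}

```text
t: 5.92
tool_pos: [0.4905, 0.3639, 0.198]
orientation: [-3.133, 0.237, -0.0]
force: [-0.0, -0.2, -0.4]
opening: 0.0007
```

arm_command:
  motion:
    - {"slide":[0,-0.002,0],"turn":[0,0,0]}
    - {"slide":[0,-0.002,0],"turn":[0,0,0]}
    - {"slide":[0,0,0],"turn":[0,0,0]}
    - {"slide":[0,0,0],"turn":[0,0,0]}
    - {"slide":[0,0,0],"turn":[0,0,0]}

```text
t: 6.33
tool_pos: [0.4907, 0.3646, 0.1979]
orientation: [3.131, -0.237, -0.001]
force: [-1.3, -6.5, 3.5]
opening: 0.0004
```

```bash
python3 - <<'E'
from h import *
togo([.023,-.001,.0125])
E
```

```text
t 6.3333 pos [0.4907 0.3646 0.1979] xang -8.66 tool z [-7.0e-04 -1.7e-03 -1.0e+00] F [-1.28 -6.49  3.52] T [-1.037  0.315  0.003] op 0.0004 q [ 0.56  0.35  1.63 -0.    1.16  0.71]
tip clamp 0.0223 -0.0006 0.0119
shares tool [ 0.001  -0.0018 -0.0015] rows 0.023912552944642285
```

The force rose to 6.5 N with the tip at x = 22.3 mm (expected about 22.5), so the dish is against the stop. I'll back off and rise.

arm_command:
  motion:
    - {"slide":[0,0.02,0],"turn":[0,0,0]}
    - {"slide":[0,0.03,0],"turn":[0,0,0]}
    - {"slide":[0,0,-0.05],"turn":[0,0,0]}
    - {"slide":[0,0,-0.08],"turn":[0,0,0]}
    - {"slide":[0,0,-0.08],"turn":[0,0,0]}

```text
t: 6.75
tool_pos: [0.4869, 0.3446, 0.2813]
orientation: [3.131, -0.237, -0.005]
force: [1.3, 0.8, 0.4]
opening: 0.0005
```

arm_command:
  motion:
    - {"slide":[0,0,-0.08],"turn":[0,0,0]}
    - {"slide":[0,0,-0.08],"turn":[0,0,0]}
    - {"slide":[0,0,-0.02],"turn":[0,0,0]}
    - {"slide":[0,0,0],"turn":[0,0,0]}
    - {"slide":[0,0,0],"turn":[0,0,0]}
  gripper: 65

```text
t: 7.17
tool_pos: [0.4877, 0.3454, 0.3537]
orientation: [-3.132, 0.237, -0.001]
force: [0.0, -0.0, -1.3]
opening: 0.0294
```

```bash
python3 - <<'E'
from h import *
shot('wrist','w6')
togo([.060,-.001,.12])
P=cv2.imread('pics/w6.png')
cv2.imwrite('pics/w6c.png',cv2.resize(P[60:240,220:420],None,fx=3,fy=3,interpolation=cv2.INTER_CUBIC))
E
```

```text
t 7.2167 pos [0.4873 0.3452 0.3522] xang -8.65 tool z [-1.7e-03 -9.0e-04 -1.0e+00] F [-0.86  0.02 -0.22] T [-0.076  0.086 -0.012] op 0.0333 q [0.53 0.15 1.56 0.   1.43 0.68]
tip clamp 0.0027 0.0001 0.1662
shares tool [ 0.0029 -0.1434  0.1154] rows 1.7661093838064155
```

View pics/w6c.png

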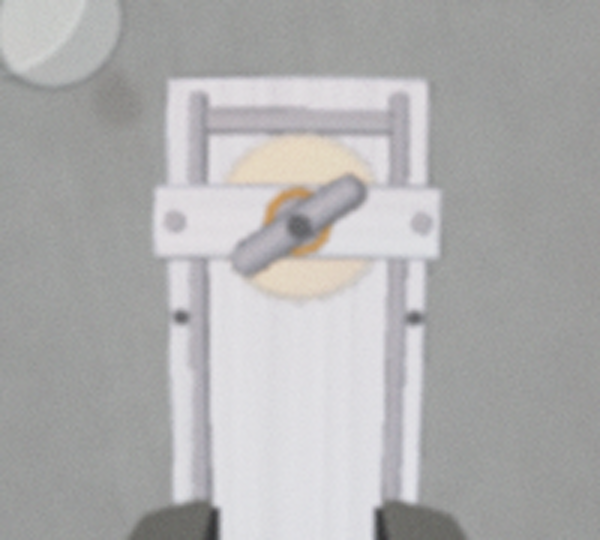

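The dish sits under the bridge with its far edge touching the end stop (crop y about 133). The wing hub is at (319,135). I'll measure the wing here.

```bash
python3 - <<'E'
from h import *
d=np.load('pics/w6.npz')
f=lambda x,y,z: fonz(d,219.7+x/3,59.7+y/3,z)
w=f(299.5,225,.0735); print('hub',w,cl(w))
a,b=f(247,263,.0735),f(354,187,.0735); print(cl((a+b)/2),np.linalg.norm(a-b),np.degrees(np.arctan2(*(a-b)[1::-1])-yaw)%180, np.degrees(np.arctan2(*(a-b)[1::-1]))%180)
nr,fr=f(300,299,.023),f(300,134,.023); print('dish',cl(nr),cl(fr))
for x,y,z in ((155,222,.04),(440,222,.04),(208,123,.015),(388,123,.015),(168,80,.008),(428,80,.008),(320,131,.028)): print(cl(f(x,y,z)))
E
```

```text
hub [0.49677373 0.40076712 0.0735    ] [ 0.0593 -0.0012]
[ 0.0593 -0.0014] 0.03666798675252704 125.66119594368877 26.995992709279932
dish [ 0.0322 -0.0015] [ 0.0876 -0.0015]
[0.0592 0.0444]
[ 0.0593 -0.0457]
[0.0921 0.0297]
[ 0.0921 -0.0313]
[0.1082 0.0443]
[ 0.1082 -0.0459]
[ 0.0883 -0.0079]
```

arm_command:
  motion:
    - {"slide":[0,0,0],"turn":[0,0,-0.24]}
    - {"slide":[0,0,0],"turn":[0,0,-0.24]}
    - {"slide":[0,0,0],"turn":[0,0,-0.24]}
    - {"slide":[0,0,0],"turn":[0,0,-0.24]}
    - {"slide":[0,0,0],"turn":[0,0,-0.24]}
  gripper: 45

```text
t: 7.63
tool_pos: [0.487, 0.3451, 0.3506]
orientation: [3.059, 0.708, -0.007]
force: [-0.6, 1.1, -1.0]
opening: 0.0422
```

arm_command:
  motion:
    - {"slide":[0,0,0],"turn":[0,0,-0.24]}
    - {"slide":[0,0,0],"turn":[0,0,-0.24]}
    - {"slide":[0,0,0],"turn":[0,0,-0.24]}
    - {"slide":[0,0,0],"turn":[0,0,-0.24]}
    - {"slide":[0,0,0],"turn":[0,0,-0.24]}

```text
t: 8.05
tool_pos: [0.4871, 0.3451, 0.3507]
orientation: [-2.715, -1.581, 0.008]
force: [0.5, -0.1, -0.1]
opening: 0.0416
```

arm_command:
  motion:
    - {"slide":[0,0,0],"turn":[0,0,-0.24]}
    - {"slide":[0,0,0],"turn":[0,0,-0.24]}
    - {"slide":[0,0,0],"turn":[0,0,-0.24]}
    - {"slide":[0,0,0],"turn":[0,0,-0.24]}
    - {"slide":[0,0,0],"turn":[0,0,-0.24]}

```text
t: 8.47
tool_pos: [0.487, 0.3451, 0.3506]
orientation: [-2.125, -2.312, 0.007]
force: [-0.5, -0.1, 0.2]
opening: 0.0419
```

arm_command:
  motion:
    - {"slide":[0,0,0],"turn":[0,0,-0.24]}
    - {"slide":[0,0,0],"turn":[0,0,-0.24]}
    - {"slide":[0,0,0],"turn":[0,0,-0.21]}
    - {"slide":[0,0,0],"turn":[0,0,0]}
    - {"slide":[0,0,0],"turn":[0,0,0]}

```text
t: 8.88
tool_pos: [0.4872, 0.3452, 0.3515]
orientation: [-1.709, -2.634, 0.005]
force: [0.3, -0.5, 0.2]
opening: 0.0415
```

```bash
python3 - <<'E'
from h import *
togo([.0595,-.0012,.12])
E
```

```text
t 8.8833 pos [0.4872 0.3452 0.3515] xang 114.05 tool z [-0.0032 -0.0018 -1.    ] F [ 0.25 -0.51  0.21] T [0.006 0.04  0.036] op 0.0415 q [ 0.53  0.15  1.56  0.    1.43 -1.46]
tip clamp 0.0025 0.0004 0.1655
shares tool [0.1178 0.0808 0.1135] rows 1.7495539248103502
```

arm_command:
  motion:
    - {"slide":[0.04,0.027,0.01],"turn":[0,0,0]}
    - {"slide":[0.04,0.027,0.02],"turn":[0,0,0]}
    - {"slide":[0.0378,0.0268,0.03],"turn":[0,0,0]}
    - {"slide":[0,0,0.05],"turn":[0,0,0]}
    - {"slide":[0,0,0],"turn":[0,0,0]}

```text
t: 9.3
tool_pos: [0.4964, 0.4016, 0.3043]
orientation: [-1.707, -2.634, 0.011]
force: [-1.4, -0.8, -0.9]
opening: 0.0418
```

arm_command:
  motion:
    - {"slide":[0,0,0],"turn":[0,0,0]}
    - {"slide":[0,0,0],"turn":[0,0,0]}
    - {"slide":[0,0,0],"turn":[0,0,0]}
    - {"slide":[0,0,0],"turn":[0,0,0]}
    - {"slide":[0,0,0],"turn":[0,0,0]}

```text
t: 9.72
tool_pos: [0.4982, 0.4017, 0.3112]
orientation: [1.706, 2.637, 0.003]
force: [-0.7, 0.1, -0.4]
opening: 0.0422
```

```bash
python3 - <<'E'
from h import *
togo([.0595,-.0012,.0520])
shot('top','t7'); c=shot('wrist','w7')
P=cv2.imread('pics/t7.png')
cv2.imwrite('pics/t7c.png',cv2.resize(P[180:270,200:340],None,fx=5,fy=5,interpolation=cv2.INTER_CUBIC))
E
```

```text
t 9.7167 pos [0.4982 0.4017 0.3112] xang 114.2 tool z [ 0.0015  0.0011 -1.    ] F [-0.67  0.06 -0.42] T [0.041 0.002 0.022] op 0.0422 q [ 0.6   0.29  1.47  0.    1.37 -1.39]
tip clamp 0.0606 -0.0027 0.1252
shares tool [-0.0004 -0.005   0.1831] rows 1.757067404364587
```

View pics/w7.png

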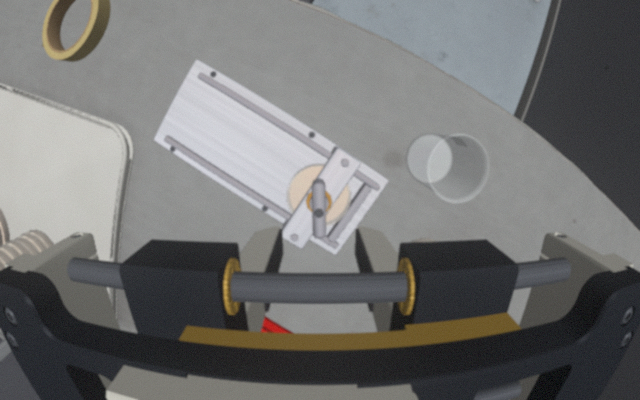

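View pics/t7c.png

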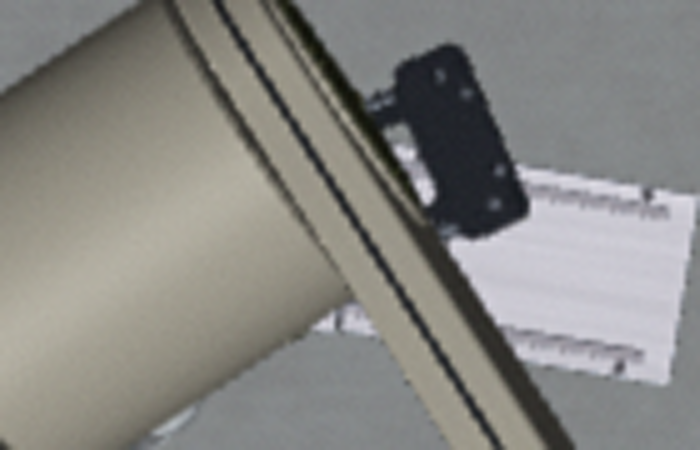

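In the wrist view the wing stands upright at column 319, midway between the open fingers at (262,260) and (377,260). Alignment is good. Descending.

arm_command:
  motion:
    - {"slide":[0,-0.004,0.03],"turn":[0,0,0]}
    - {"slide":[0,0,0.04],"turn":[0,0,0]}
    - {"slide":[0,0,0.04],"turn":[0,0,0]}
    - {"slide":[0,0,0.04],"turn":[0,0,0]}
    - {"slide":[0,0,0.02],"turn":[0,0,0]}

```text
t: 10.23
tool_pos: [0.4954, 0.4004, 0.2386]
orientation: [-1.705, -2.637, 0.005]
force: [-0.1, -0.8, 0.8]
opening: 0.0419
```

arm_command:
  motion:
    - {"slide":[0,0,0],"turn":[0,0,0]}
    - {"slide":[0,0,0],"turn":[0,0,0]}
    - {"slide":[0,0,0],"turn":[0,0,0]}
    - {"slide":[0,0,0],"turn":[0,0,0]}
    - {"slide":[0,0,0],"turn":[0,0,0]}

```text
t: 10.65
tool_pos: [0.4968, 0.4014, 0.2432]
orientation: [1.705, 2.638, 0.003]
force: [0.6, 0.6, 1.2]
opening: 0.0415
```

```bash
python3 - <<'E'
from h import *
togo([.0595,-.0012,.0520])
c=shot('wrist','w8')
E
```

```text
t 10.65 pos [0.4968 0.4014 0.2432] xang 114.25 tool z [ 0.0017  0.0011 -1.    ] F [0.57 0.65 1.15] T [0.121 0.022 0.014] op 0.0415 q [ 0.6   0.36  1.53 -0.    1.26 -1.39]
tip clamp 0.0602 -0.0014 0.0572
shares tool [-0.0011 -0.0014  0.0131] rows 0.1269778054609458
```

View pics/w8.png

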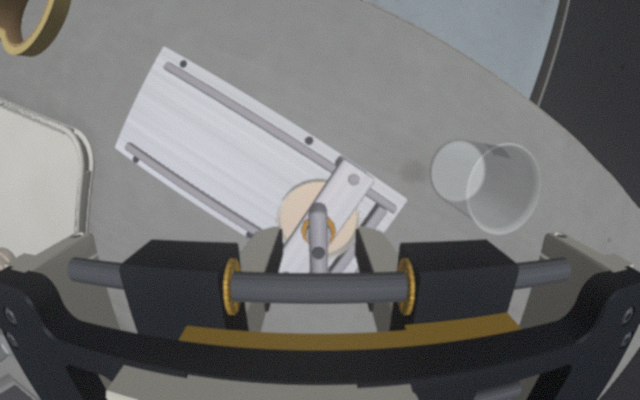

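The wing is centred between the fingers. I'll drop 4 mm more and close.

arm_command:
  motion:
    - {"slide":[-0.001,-0.001,0.006],"turn":[0,0,0]}
    - {"slide":[0,0,0.005],"turn":[0,0,0]}
    - {"slide":[0,0,0],"turn":[0,0,0]}
    - {"slide":[0,0,0],"turn":[0,0,0]}
    - {"slide":[0,0,0],"turn":[0,0,0]}

```text
t: 11.12
tool_pos: [0.4961, 0.4006, 0.2374]
orientation: [-1.705, -2.638, 0.0]
force: [-0.3, -0.1, -0.2]
opening: 0.0422
```

arm_command:
  motion:
    - {"slide":[0,0,0],"turn":[0,0,0]}
    - {"slide":[0,0,0],"turn":[0,0,0]}
    - {"slide":[0,0,0],"turn":[0,0,0]}
    - {"slide":[0,0,0],"turn":[0,0,0]}
    - {"slide":[0,0,0],"turn":[0,0,0]}
  gripper: 0
  grip_force: 30

```text
t: 11.53
tool_pos: [0.4962, 0.4006, 0.2375]
orientation: [1.705, 2.638, 0.0]
force: [-0.6, -0.3, -0.5]
opening: 0.013
```

arm_command:
  motion:
    - {"slide":[0,0,0],"turn":[0,0,0]}
    - {"slide":[0,0,0],"turn":[0,0,0]}
    - {"slide":[0,0,0],"turn":[0,0,0]}
    - {"slide":[0,0,0],"turn":[0,0,0]}
    - {"slide":[0,0,0],"turn":[0,0,0]}

```text
t: 11.95
tool_pos: [0.4961, 0.4008, 0.2376]
orientation: [-1.705, -2.638, -0.0]
force: [-0.8, 2.6, -0.1]
opening: 0.0094
```

```bash
python3 - <<'E'
from h import *
togo([.0595,-.0012,.0520])
E
```

```text
t 11.95 pos [0.4961 0.4008 0.2376] xang 114.26 tool z [-0.e+00  3.e-04 -1.e+00] F [-0.83  2.61 -0.1 ] T [0.394 0.167 0.034] op 0.0094 q [ 0.6   0.36  1.53  0.    1.25 -1.4 ]
tip clamp 0.0592 -0.0005 0.0516
shares tool [-0.0003  0.0018 -0.0011] rows 0.020473176009026903
```

The wing is pinched (opening 9.4 mm). Turning clockwise; about 2.14 rad to the seat.

arm_command:
  motion:
    - {"slide":[0,0,0],"turn":[0,0,0.1]}
    - {"slide":[0,0,0],"turn":[0,0,0.15]}
    - {"slide":[0,0,0],"turn":[0,0,0.15]}
    - {"slide":[0,0,0],"turn":[0,0,0.15]}
    - {"slide":[0,0,0],"turn":[0,0,0.15]}

```text
t: 12.37
tool_pos: [0.496, 0.4009, 0.2376]
orientation: [-2.142, -2.297, -0.001]
force: [-0.6, 3.4, -1.1]
opening: 0.0101
```

arm_command:
  motion:
    - {"slide":[0,0,0],"turn":[0,0,0.15]}
    - {"slide":[0,0,0],"turn":[0,0,0.15]}
    - {"slide":[0,0,0],"turn":[0,0,0.15]}
    - {"slide":[0,0,0],"turn":[0,0,0.15]}
    - {"slide":[0,0,0],"turn":[0,0,0.15]}

```text
t: 12.78
tool_pos: [0.496, 0.4011, 0.2376]
orientation: [-2.533, -1.857, -0.001]
force: [0.1, 4.8, -1.2]
opening: 0.0101
```

```bash
python3 - <<'E'
from h import *
togo([.0595,-.0012,.0520])
c=shot('wrist','w9')
E
```

```text
t 12.7833 pos [0.496  0.4011 0.2376] xang 72.51 tool z [ 1.0e-04  1.1e-03 -1.0e+00] F [ 0.12  4.81 -1.22] T [0.795 0.077 0.027] op 0.0101 q [ 0.6   0.36  1.53  0.    1.25 -0.67]
tip clamp 0.0597 -0.0004 0.0516
shares tool [-0.0002  0.002  -0.0011] rows 0.02150578875969284
```

View pics/w9.png

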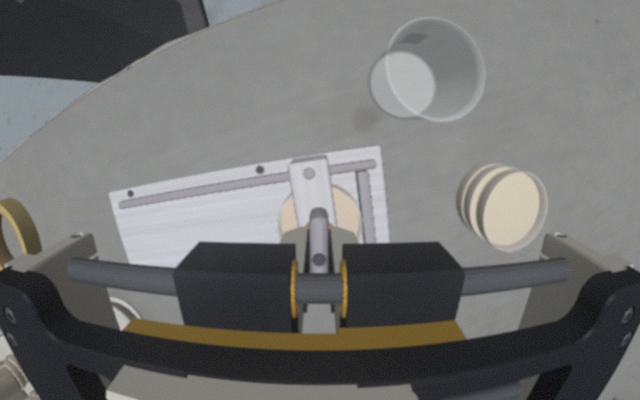

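The wing follows the fingers: it is still upright in the picture at (318,240), and the side force is only 5 N. Continuing.

arm_command:
  motion:
    - {"slide":[0,0,0],"turn":[0,0,0.15]}
    - {"slide":[0,0,0],"turn":[0,0,0.15]}
    - {"slide":[0,0,0],"turn":[0,0,0.15]}
    - {"slide":[0,0,0],"turn":[0,0,0.15]}
    - {"slide":[0,0,0],"turn":[0,0,0.15]}

```text
t: 13.25
tool_pos: [0.4961, 0.4012, 0.2376]
orientation: [-2.833, -1.355, -0.002]
force: [0.0, 5.7, -2.7]
opening: 0.0101
```

arm_command:
  motion:
    - {"slide":[0,0,0],"turn":[0,0,0.15]}
    - {"slide":[0,0,0],"turn":[0,0,0.15]}
    - {"slide":[0,0,0],"turn":[0,0,0.15]}
    - {"slide":[0,0,0],"turn":[0,0,0.15]}
    - {"slide":[0,0,0],"turn":[0,0,0.15]}

```text
t: 13.67
tool_pos: [0.4963, 0.4013, 0.2376]
orientation: [-3.036, -0.803, -0.002]
force: [1.3, 7.0, -3.5]
opening: 0.01
```

arm_command:
  motion:
    - {"slide":[0,0,0],"turn":[0,0,0.15]}
    - {"slide":[0,0,0],"turn":[0,0,0.15]}
    - {"slide":[0,0,0],"turn":[0,0,0.15]}
    - {"slide":[0,0,0],"turn":[0,0,0.15]}
    - {"slide":[0,0,0],"turn":[0,0,0.15]}

```text
t: 14.08
tool_pos: [0.4964, 0.4013, 0.2376]
orientation: [-3.132, -0.223, -0.002]
force: [2.9, 7.7, -5.2]
opening: 0.0097
```

```bash
python3 - <<'E'
from h import *
togo([.0595,-.0012,.0520])
E
```

```text
t 14.0833 pos [0.4964 0.4013 0.2376] xang 8.16 tool z [ 0.0013  0.0021 -1.    ] F [ 2.93  7.67 -5.21] T [ 1.139 -0.425  0.116] op 0.0097 q [0.6  0.36 1.53 0.   1.25 0.46]
tip clamp 0.0602 -0.0009 0.0516
shares tool [ 0.0002  0.0018 -0.001 ] rows 0.020282961994590124
```

arm_command:
  motion:
    - {"slide":[0,0,0],"turn":[0,0,0.1]}
    - {"slide":[0,0,0],"turn":[0,0,0.1]}
    - {"slide":[0,0,0],"turn":[0,0,0.1]}
    - {"slide":[0,0,0],"turn":[0,0,0.1]}
    - {"slide":[0,0,0],"turn":[0,0,0.1]}

```text
t: 14.5
tool_pos: [0.4965, 0.4013, 0.2376]
orientation: [-3.135, 0.167, -0.002]
force: [3.6, 8.0, -4.6]
opening: 0.0097
```

```bash
python3 - <<'E'
from h import *
togo([.0595,-.0012,.0520])
E
```

```text
t 14.5 pos [0.4965 0.4013 0.2376] xang -6.09 tool z [ 0.0017  0.0021 -1.    ] F [ 3.63  8.05 -4.61] T [ 1.184 -0.465  0.094] op 0.0097 q [0.6  0.36 1.53 0.   1.24 0.71]
tip clamp 0.0602 -0.0011 0.0516
shares tool [ 0.0002  0.0019 -0.001 ] rows 0.020206966409104115
```

arm_command:
  motion:
    - {"slide":[0,0,0],"turn":[0,0,0.03]}
    - {"slide":[0,0,0],"turn":[0,0,0.03]}
    - {"slide":[0,0,0],"turn":[0,0,0.03]}
    - {"slide":[0,0,0],"turn":[0,0,0.03]}
    - {"slide":[0,0,0],"turn":[0,0,0]}

```text
t: 14.92
tool_pos: [0.4965, 0.4013, 0.2376]
orientation: [-3.129, 0.258, -0.002]
force: [4.0, 6.4, -5.4]
opening: 0.0097
```

```bash
python3 - <<'E'
from h import *
togo([.0595,-.0012,.0520])
E
```

```text
t 14.9167 pos [0.4965 0.4013 0.2376] xang -9.44 tool z [ 0.0017  0.0021 -1.    ] F [ 3.99  6.41 -5.44] T [ 1.219 -0.514  0.134] op 0.0097 q [0.6  0.36 1.53 0.   1.24 0.76]
tip clamp 0.0602 -0.0011 0.0516
shares tool [ 0.0002  0.0018 -0.0009] rows 0.01985848233472816
```

arm_command:
  motion:
    - {"slide":[0,0,0],"turn":[0,0,0.03]}
    - {"slide":[0,0,0],"turn":[0,0,0.03]}
    - {"slide":[0,0,0],"turn":[0,0,0.03]}
    - {"slide":[0,0,0],"turn":[0,0,0]}
    - {"slide":[0,0,0],"turn":[0,0,0]}

```text
t: 15.33
tool_pos: [0.4965, 0.4013, 0.2376]
orientation: [-3.122, 0.327, -0.003]
force: [3.0, 7.1, -4.8]
opening: 0.0101
```

```bash
python3 - <<'E'
from h import *
togo([.0595,-.0012,.0520])
shot('wrist','w10')
E
```

```text
t 15.3333 pos [0.4965 0.4013 0.2376] xang -11.94 tool z [ 0.0018  0.002  -1.    ] F [ 3.03  7.1  -4.8 ] T [ 1.199 -0.534  0.453] op 0.0101 q [0.6  0.36 1.53 0.   1.24 0.81]
tip clamp 0.0602 -0.0011 0.0516
shares tool [ 0.0003  0.0018 -0.0009] rows 0.019270918617790123
```

View pics/w10.png

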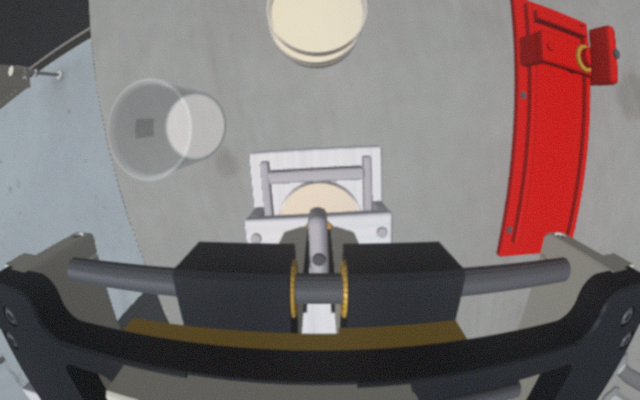

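The torque about z jumped from 0.1 to 0.45 N m, which is the hard stop. It falls at -10 to -12°, as expected for the bar along the clamp's x. I'll press slightly more, hold, then check.

arm_command:
  motion:
    - {"slide":[0,0,0],"turn":[0,0,0.02]}
    - {"slide":[0,0,0],"turn":[0,0,0.02]}
    - {"slide":[0,0,0],"turn":[0,0,0]}
    - {"slide":[0,0,0],"turn":[0,0,0]}
    - {"slide":[0,0,0],"turn":[0,0,0]}

```text
t: 15.8
tool_pos: [0.4965, 0.4013, 0.2376]
orientation: [-3.119, 0.357, -0.003]
force: [2.9, 6.5, -4.7]
opening: 0.0102
```

```bash
python3 - <<'E'
from h import *
togo([.0595,-.0012,.0520])
E
```

```text
t 15.8 pos [0.4965 0.4013 0.2376] xang -13.08 tool z [ 0.0018  0.0019 -1.    ] F [ 2.92  6.52 -4.7 ] T [ 1.21  -0.506  0.493] op 0.0102 q [0.6  0.36 1.53 0.   1.24 0.83]
tip clamp 0.0602 -0.0011 0.0516
shares tool [ 0.0003  0.0018 -0.0009] rows 0.01916664965505632
```

Seated. Now backing off anticlockwise to a tool angle of about 80.5°, 1.63 rad in total including the wind-up.

arm_command:
  motion:
    - {"slide":[0,0,0],"turn":[0,0,-0.1]}
    - {"slide":[0,0,0],"turn":[0,0,-0.15]}
    - {"slide":[0,0,0],"turn":[0,0,-0.15]}
    - {"slide":[0,0,0],"turn":[0,0,-0.15]}
    - {"slide":[0,0,0],"turn":[0,0,-0.15]}

```text
t: 16.22
tool_pos: [0.4964, 0.4013, 0.2376]
orientation: [-3.133, -0.196, -0.002]
force: [2.3, 7.0, -4.2]
opening: 0.0099
```

arm_command:
  motion:
    - {"slide":[0,0,0],"turn":[0,0,-0.15]}
    - {"slide":[0,0,0],"turn":[0,0,-0.15]}
    - {"slide":[0,0,0],"turn":[0,0,-0.15]}
    - {"slide":[0,0,0],"turn":[0,0,-0.15]}
    - {"slide":[0,0,0],"turn":[0,0,-0.15]}

```text
t: 16.63
tool_pos: [0.4963, 0.4013, 0.2376]
orientation: [-3.042, -0.776, -0.002]
force: [0.7, 6.2, -3.7]
opening: 0.0098
```

arm_command:
  motion:
    - {"slide":[0,0,0],"turn":[0,0,-0.15]}
    - {"slide":[0,0,0],"turn":[0,0,-0.15]}
    - {"slide":[0,0,0],"turn":[0,0,-0.15]}
    - {"slide":[0,0,0],"turn":[0,0,-0.15]}
    - {"slide":[0,0,0],"turn":[0,0,-0.15]}

```text
t: 17.05
tool_pos: [0.4961, 0.4012, 0.2376]
orientation: [-2.845, -1.33, -0.002]
force: [0.1, 5.5, -2.1]
opening: 0.0096
```

arm_command:
  motion:
    - {"slide":[0,0,0],"turn":[0,0,-0.15]}
    - {"slide":[0,0,0],"turn":[0,0,-0.15]}
    - {"slide":[0,0,0],"turn":[0,0,-0.15]}
    - {"slide":[0,0,0],"turn":[0,0,-0.15]}
    - {"slide":[0,0,0],"turn":[0,0,-0.15]}

```text
t: 17.47
tool_pos: [0.496, 0.4011, 0.2376]
orientation: [-2.547, -1.837, -0.001]
force: [-0.6, 4.3, -1.3]
opening: 0.01
```

```bash
python3 - <<'E'
from h import *
togo([.0595,-.0012,.0520])
E
```

```text
t 17.4667 pos [0.496  0.4011 0.2376] xang 71.6 tool z [ 0.      0.0011 -1.    ] F [-0.63  4.34 -1.29] T [ 0.875  0.151 -0.018] op 0.01 q [ 0.6   0.36  1.53  0.    1.25 -0.65]
tip clamp 0.0597 -0.0004 0.0516
shares tool [-0.0001  0.002  -0.0011] rows 0.02214099183245168
```

arm_command:
  motion:
    - {"slide":[0,0,0],"turn":[0,0,-0.11]}
    - {"slide":[0,0,0],"turn":[0,0,-0.1]}
    - {"slide":[0,0,0],"turn":[0,0,-0.06]}
    - {"slide":[0,0,0],"turn":[0,0,-0.02]}
    - {"slide":[0,0,0],"turn":[0,0,0]}

```text
t: 17.88
tool_pos: [0.4961, 0.401, 0.2376]
orientation: [-2.412, -2.012, -0.001]
force: [-0.8, 4.7, -1.3]
opening: 0.0099
```

arm_command:
  motion:
    - {"slide":[0,0,0],"turn":[0,0,0]}
    - {"slide":[0,0,0],"turn":[0,0,0]}
    - {"slide":[0,0,0],"turn":[0,0,0]}
    - {"slide":[0,0,0],"turn":[0,0,0]}
    - {"slide":[0,0,0],"turn":[0,0,0]}

```text
t: 18.3
tool_pos: [0.4961, 0.401, 0.2376]
orientation: [-2.413, -2.011, -0.001]
force: [-0.2, 4.8, -0.7]
opening: 0.0098
```

```bash
python3 - <<'E'
from h import *
togo([.0595,-.0012,.0520])
shot('wrist','w11');shot('side','s11')
P=cv2.imread('pics/w11.png')
cv2.imwrite('pics/w11c.png',cv2.resize(P[100:300,190:450],None,fx=3,fy=3,interpolation=cv2.INTER_CUBIC))
E
```

```text
t 18.3 pos [0.4961 0.401  0.2376] xang 79.62 tool z [ 1.e-04  1.e-03 -1.e+00] F [-0.2   4.81 -0.71] T [0.923 0.191 0.036] op 0.0098 q [ 0.6   0.36  1.53  0.    1.25 -0.79]
tip clamp 0.0596 -0.0005 0.0516
shares tool [-0.0002  0.0019 -0.001 ] rows 0.02041721794534736
```

View pics/w11c.png

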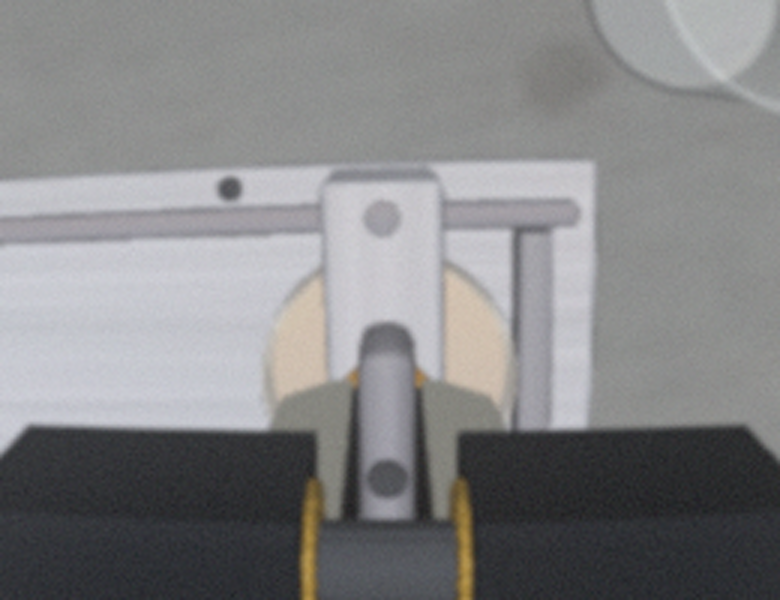

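View pics/s11.png

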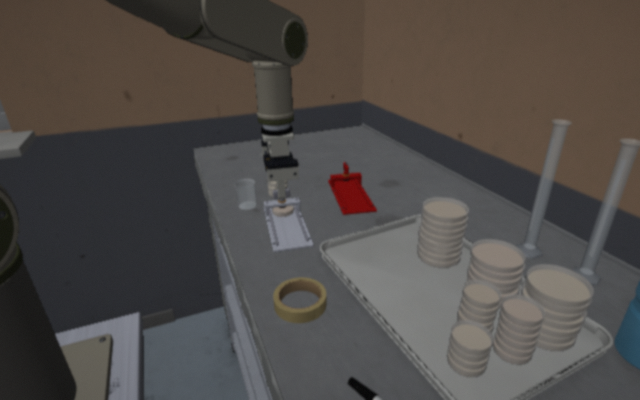

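The crop shows the wing lying along the bridge, a quarter turn off the seat, still gripped. The dish edge is at the end stop (crop x about 513). In the side view the beaker (247,193) and tape roll (300,299) have not moved. Handing in.

```bash
python3 - <<'E'
from h import *
print(robot.close_job()); st()
E
```

```text
the job is handed in; nothing more can be done
None
the job is handed in; nothing more can be done
```

I pushed the dish to the end stop, turned the thumbscrew clockwise to its seat, and backed it off about a quarter turn. I then handed the job in at about 18.4 s, still gripping the wing at a commanded 30 N.

- **Dish:** the push force rose to 6.5 N with the fingertip at x = 22.3 mm on the clamp. From the wrist picture taken right after the push, I measured the dish centre at about x = 60 mm, which is home. The last wrist picture shows it flat against the stop.
- **Seat:** the torque about the screw's axis rose from about 0.1 to 0.49 N m at the expected angle. The fingers turned about 2–4° past where the seat should be. That was probably wind-up or a small slip in the pads, because the wing still looked square in the fingers afterwards.
- **Final setting:** the tool stood at 79.6°, against about 81° nominal, so the screw should be at roughly 1.54–1.57 rad. The wing lies along the bridge, the opening is 9.8 mm, and the wrist torque about the axis is near zero.
- **Bystanders:** the beaker and tape roll stand where they were in the last side view. The dish stack is largely hidden behind the gripper there, but nothing came near it.

The first slide commands were refused because I left out the turn values. I repeated them, and the refusal had no effect on the scene. After handing in, the state could no longer be read, so nothing was checked after that point.

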